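# Find and seat the rocking paint-pot lid

### The arm

A 6-joint arm with a two-finger parallel gripper is mounted at the origin on the work surface. World frame = base frame: x ahead of the robot, y to its left, z up, the work surface at z = 0. Lengths are in mm, angles in degrees, forces in N, time in s.
With the tool pointing down it reaches from about 300 to 850 mm from the base axis. Payload 4.2 kg.
Tool frame: the origin (TCP) lies between the finger pads; the fingertips stand 14 mm ahead of it and the grasp point (between the pads) lies 5 mm behind it (env.finger_overhang is the distance from the TCP to the fingertips, in mm); z points along the fingers, y is the line along which they close (so a half turn about z gives the same grasp; the last joint's range is limited). The gripper opens to 91 mm and grips with 3 to 60 N. Pads are 32 mm wide; open, the fingers measure 118 mm over their backs; the gripper's body (76 mm by 178 mm) begins 60 mm behind the grasp point.
Start: joints at [74.542, 18.312, 89.639, -0, 72.044, -1.146], TCP at [142.147, 557.168, 227.976] pointing down, gripper open.
Joint ranges: [-177.97, 177.97], [-48.28, 115.42], [12.27, 149.76], [-77.06, 257.06], [2.81, 150.46], [-146.56, 146.56]. Speed limits (degrees/s): [147.25, 147.25, 180, 180, 180, 180].

### API

Orientations are given as [roll, pitch, yaw] about the fixed x, y, z axes, in that order (R = Rz(yaw) Ry(pitch) Rx(roll)).
In Python, from workcell import status, cams, env, finder gives the robot as it stands.
- The arm moves only by the tool apply_moves, never from a script. Its argument "increments" is a list of rows, each a list of 7 numbers: the opening, from -1 (shut) to 1 (fully open), then the shift along the world's x, y, z in m, then the turn, a rotation vector about the world's x, y, z in degrees. In form: [[gripper, x, y, z, ax, ay, az], ...]. A call has 1 to 5 rows; each row shifts and turns the commanded pose from where the row before left it; what a row does not reach is not made up. A row lasts 1/12 s, in which the tool goes at most 41.7 mm and 7.16 degrees, less where a joint would pass 70% of its speed; a pose out of reach is approached as far as the arm can. A call with a gripper value outside its range is refused whole. The fingers move at their own pace and stop on an object; "newtons" is the grip in N (left out, the last holds). Time passes only in rows, so rows that do not move let the fingers close. It gives the time, the measured TCP pose, the force, the opening and the grip force at its end, in the units of the state.
- status.state(): the state, without advancing time (a new reading comes with each control period).
- cams.grab_frame(name): name is "scene" or "top" or "wrist"; returns a dict with "color" (420x560x3 uint8, red, green, blue), "intrinsics" (3x3 intrinsics, pixels), "R" (3x3) and "t" (3): a world point X has camera coordinates R X + t. Camera axes: x right, y down, z forward; pixel columns grow to the right and rows downward; lengths in mm; the calibration is good to about 2 mm. A picture is of the moment at which its call begins. There is no depth.
- env.job_done(): hands the job in; it is judged then, once.
Trained networks look in the newest picture that a camera, given by its name, has taken for a name from the list of things; names that differ only in an ending like _2 or _b are one class to them, and where a whole thing is asked for, a point or a joint stands for the part that bears it (a point fixed in the world has none). Each returns a list of dicts, best first, with "score" (0 to 1); they miss things now and then, are a little off and sometimes report something else, mostly with a low value. They report only what shows in the picture. A call takes as long as a camera call.
- finder.boxes_of(query, camera): "rect" ([left, top, width, height] in pixels, round what is visible of it).
- finder.trace(query, camera): "pixels" (420x560 bool, what is visible of it) and "rect" ([left, top, width, height] in pixels, round what is visible of it).
The state is a dict: "time_s": time; "qpos": joint angles; "qvel": joint speeds; "effort": joint torques, N m; "ee_pos": TCP position; "ee_rot": TCP orientation; "force": force on the tool from outside, world axes, zero at the start; "torque": the same for the moment, N m; "gripper_width": finger opening in mm; "gripper_force": force on a finger pad.
Only numpy, scipy, OpenCV 4.12 (cv2) and the standard library are available. Lean on these libraries where they do the work, as an engineer would, in place of code of your own. Each camera call takes 0.05 s, during which the arm holds its last target. There are 200 camera calls.

### The job

One of the four blue paint-pot lids in the white caddy is not clipped on: press lightly near the edge of the lids, one after another, until you find the one that rocks, then push down firmly on its middle until it is fully home and no longer rocks. Use only the fingertips, forcing nothing, and never pinch or lift a lid; leave everything else on the desk where it is and finish clear of it all.

Things in the scene. Friction and masses are not known exactly. Their poses are not given: they have to be found in the camera images.
- caddy: white caddy fixed to the desk; origin under the middle of its square part (206 x 206 mm, walls 34 mm high, four cells), z up; a brush trough (52 x 206 x 26 mm) is joined on its +x side. In the cells stand four grey pots with identical flat blue lids, 64 mm across, 11 mm thick, a white disc on top, 96 mm apart along x and y, clear of the walls. One lid, in any cell, is loose, and looks like the rest.
- lid_1 (a point): centre of the lid's top in the cell at caddy x -48, y +48 mm, at the nominal height of 62 mm over the desk; the real top starts 0 to 4 mm higher, sound or loose, so height does not tell. This point belongs to the caddy and does not move with the lid. A sound lid does not tilt and gives at most 1.5 mm (8 N per mm).
- lid_2 (a point): centre of the lid's top in the cell at caddy x -48, y -48 mm, at the nominal height of 62 mm over the desk; the real top starts 0 to 4 mm higher, sound or loose, so height does not tell. This point belongs to the caddy and does not move with the lid. A sound lid does not tilt and gives at most 1.5 mm (8 N per mm).
- lid_3 (a point): centre of the lid's top in the cell at caddy x +48, y +48 mm, at the nominal height of 62 mm over the desk; the real top starts 0 to 4 mm higher, sound or loose, so height does not tell. This point belongs to the caddy and does not move with the lid. A sound lid does not tilt and gives at most 1.5 mm (8 N per mm).
- lid_4 (a point): centre of the lid's top in the cell at caddy x +48, y -48 mm, at the nominal height of 62 mm over the desk; the real top starts 0 to 4 mm higher, sound or loose, so height does not tell. This point belongs to the caddy and does not move with the lid. A sound lid does not tilt and gives at most 1.5 mm (8 N per mm).
- seat (a joint): how far the loose lid, whichever it is, has been pushed down, in m: 0 to 0.001 at the start, 0.0045 fully home, negative if lifted; it does not say which lid that is. Pressed in its middle (within about 6 mm) it slides down against about 9 N of friction and stays down, after which it cannot rock.
- rock_a (a joint): tilt of the loose lid about the caddy's x axis, rad, 0 level; at most about 0.15 either way while unseated, about 0 once home. Pressed 20 to 28 mm from its middle, on any side, the loose lid dips 3 to 4 mm there under 2 to 5 N and springs back level when let go.
- rock_b (a joint): tilt of the loose lid about the caddy's y axis, rad, 0 level; at most about 0.15 either way while unseated, about 0 once home
- brush: paint brush, 164 mm long, 9 mm thick, lying along the trough of the caddy; bystander, origin at its underside
- eraser: dark rubber eraser 22 x 45 x 13 mm on the desk by the caddy's +y side; bystander, origin at the centre of its underside
- glue: yellow glue stick standing by the caddy's -y side, 26 mm across, 85 mm high; bystander, origin at the centre of its underside
- tape: roll of paper tape lying flat by the caddy's -y side, 90 mm across, 20 mm high; bystander, origin at the centre of its underside
- bottle: violet-blue water bottle with black cap standing to the robot's left, 73 mm across, 221 mm high; bystander, origin at the centre of its underside
- cup: green plastic cup standing to the robot's left, 72 mm across, 75 mm high; bystander, origin at the centre of its underside

How it is judged:
By the outcome, as a careful person would: the job done as asked, in the order asked, and still so for the second after the job is handed in, with the robot touching nothing.
It also fails if it takes over 54 s, if anything falls off the work surface, if the arm or the gripper's body presses on something with over 40 N, if the wrist force passes 120 N, or if a joint passes its speed limit or range.

## Working session

There is one attempt and no reset: what is moved stays moved. The work goes in short steps, Python scripts to look and compute and a tool call to move; the robot and the scene stay as the last step left them, time stands still between calls to the robot, and variables do not carry over. Pictures are saved under pics/ and viewed, at most 10 in all, crops included, and the job is handed in when it is done.

Besides the shell and the picture viewer there is one more tool, called after "Emit:" as name([rows], argument=value, ...), one row to a line, values as JSON. apply_moves: Moves the arm, as the interface text tells. Its arguments: {"type":"object","properties":{"increments":{"type":"array","items":{"type":"array","items":{"type":"number"}}},"newtons":{"type":"number"}},"required":["increments"]}

```bash
mkdir -p pics; python3 - <<'E'
from workcell import status,cams,env,finder
import cv2,numpy as np
for c in ["top","scene"]:
    f=cams.grab_frame(c); cv2.imwrite(f"pics/{c}0.png",f["color"][:,:,::-1])
    np.savez(f"{c}0.npz",**f)
    for q in ["lid_1","caddy","brush","glue","tape","eraser"]:
        print(c,q,[(np.round(b["rect"]).tolist(),round(b["score"],2)) for b in finder.boxes_of(q,c)][:5])
s=status.state(); print(s)
E
```

```text
top lid_1 [([303.0, 152.0, 99.0, 113.0], 0.84)]
top caddy [([296.0, 148.0, 106.0, 119.0], 0.7)]
top brush [([308.0, 165.0, 60.0, 12.0], 0.68), ([301.0, 151.0, 100.0, 116.0], 0.29)]
top glue [([406.0, 208.0, 24.0, 17.0], 0.63)]
top tape [([389.0, 164.0, 39.0, 33.0], 0.95)]
top eraser [([284.0, 228.0, 17.0, 13.0], 0.74)]
scene lid_1 [([116.0, 178.0, 152.0, 148.0], 0.62)]
scene caddy [([121.0, 178.0, 147.0, 147.0], 0.69)]
scene brush [([185.0, 260.0, 66.0, 46.0], 0.89)]
scene glue [([94.0, 246.0, 26.0, 28.0], 0.82), ([117.0, 174.0, 148.0, 150.0], 0.17)]
scene tape [([105.0, 288.0, 47.0, 44.0], 0.81)]
scene eraser [([230.0, 197.0, 25.0, 11.0], 0.66)]
{'time_s': 0.7, 'qpos': array([ 7.45432363e+01,  1.83117403e+01,  8.96372206e+01, -1.05630021e-04,
        7.20430786e+01, -1.14699333e+00]), 'qvel': array([ 0.07594718, -0.00521431,  0.04158245,  0.07814851, -0.05276894,
        0.02901432]), 'effort': array([ 2.06651634e-04, -4.12220728e+01, -2.32197976e+01,  7.28110364e-02,
        3.75064986e-02, -9.38959097e-07]), 'ee_pos': array([142.1390234 , 557.19081007, 227.98960908]), 'ee_rot': array([1.79992043e+02, 2.59818778e-04, 1.65690262e+02]), 'force': array([0.31652371, 0.52583387, 0.32608715]), 'torque': array([-0.02467698, -0.03542847, -0.05101459]), 'gripper_force': 0.0, 'gripper_width': 91.33520356935362}
```

View pics/top0.png

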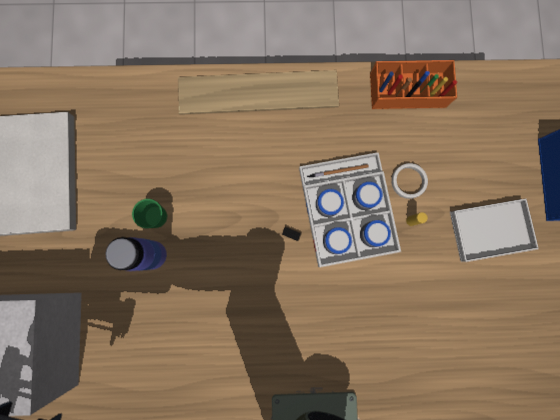

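View pics/scene0.png

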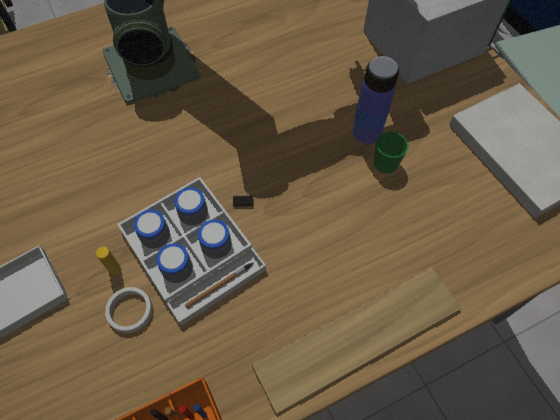

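The top view shows lids at about (338,240), (376,233), (330,203) and (369,196), with the trough on the far side. That makes the near-left lid lid_1, near-right lid_2, far-left lid_3 and far-right lid_4. In the scene view the lids are at about (189,203), (150,225), (213,236) and (173,260).

```bash
cat > loc.py <<'E'
import cv2,numpy as np
from scipy.optimize import least_squares
seeds={"top":[(338,240),(376,233),(330,203),(369,196)],"scene":[(190,201),(150,223),(214,234),(174,258)]}
F={c:dict(np.load(c+"0.npz")) for c in seeds}
nom=np.array([[-48,48],[-48,-48],[48,48],[48,-48]])
obs={}
for c in seeds:
    hsv=cv2.cvtColor(F[c]["color"],cv2.COLOR_RGB2HSV)
    m=((hsv[...,1]<70)&(hsv[...,2]>110)).astype(np.uint8)
    n,lab,st,cen=cv2.connectedComponentsWithStats(m,connectivity=4)
    obs[c]=[]
    for u,v in seeds[c]:
        l=lab[v,u]; obs[c].append(cen[l]); print(c,(u,v),l,st[l],cen[l].round(1))
def proj(c,X):
    f=F[c]; p=(f["R"]@X.T).T+f["t"].reshape(1,3); p=p@f["intrinsics"].T; return p[:,:2]/p[:,2:]
def pts(q):
    a=q[2]; R=np.array([[np.cos(a),-np.sin(a)],[np.sin(a),np.cos(a)]])
    return np.c_[nom@R.T+q[:2],np.full(4,64.)+q[3:]]
def res(q): return np.r_[np.concatenate([(proj(c,pts(q))-obs[c]).ravel() for c in seeds]),q[3:]/4]
r=least_squares(res,[500,-100,0.1]+[0]*4)
print(r.x.round(3),np.degrees(r.x[2]),r.fun.round(2)); print(pts(r.x).round(1))
E
python3 loc.py
```

```text
top (338, 240) 22 [329 230  20  21 314] [338.5 240.1]
top (376, 233) 18 [368 223  20  20 312] [377.5 232.8]
top (330, 203) 10 [321 192  20  19 302] [330.6 201.2]
top (369, 196) 8 [360 185  20  19 300] [369.3 194.1]
scene (190, 201) 39 [178 190  23  20 344] [188.9 199.4]
scene (150, 223) 40 [138 213  23  20 369] [148.7 222.4]
scene (214, 234) 41 [202 222  23  22 381] [213.  232.6]
scene (174, 258) 46 [160 247  24  22 413] [171.7 257.2]
[ 5.25592e+02 -1.06970e+02  1.56000e-01 -1.20000e+00 -4.50000e-01
 -1.25400e+00 -2.30000e-01] 8.944604234483059 [ 0.09 -0.24  0.01 -0.12  0.26 -0.18  0.1  -0.08 -0.02 -0.27  0.06 -0.13
 -0.05 -0.23  0.14 -0.06 -0.3  -0.11 -0.31 -0.06]
[[ 470.7  -67.    62.8]
 [ 485.6 -161.8   63.6]
 [ 565.5  -52.1   62.7]
 [ 580.5 -146.9   63.8]]
```

Emit:
apply_moves([
  [-1, 0.0167, -0.0329, 0, 0, 0, 1.16],
  [-1, 0.0167, -0.0329, 0, 0, 0, 1.16],
  [-1, 0.0167, -0.0329, 0, 0, 0, 1.16],
  [-1, 0.0167, -0.0329, 0, 0, 0, 1.16],
  [-1, 0.0167, -0.0329, 0, 0, 0, 1.16],
], newtons=20)

```text
time_s: 1.12
ee_pos: [226.0, 391.1, 228.0]
ee_rot: [180.0, 0.0, 171.6]
force: [-0.2, 0.6, -0.9]
gripper_width: 60.6
gripper_force: 0.0
```

Emit:
apply_moves([
  [-1, 0.0167, -0.0329, 0, 0, 0, 1.16],
  [-1, 0.0167, -0.0329, 0, 0, 0, 1.16],
  [-1, 0.0167, -0.0329, 0, 0, 0, 1.16],
  [-1, 0.0167, -0.0329, 0, 0, 0, 1.16],
  [-1, 0.0167, -0.0329, 0, 0, 0, 1.16],
])

```text
time_s: 1.53
ee_pos: [309.5, 226.6, 228.3]
ee_rot: [180.0, 0.0, 177.4]
force: [0.9, 0.5, 0.4]
gripper_width: 27.3
gripper_force: 0.0
```

Emit:
apply_moves([
  [-1, 0.0167, -0.0329, 0, 0, 0, 1.16],
  [-1, 0.0167, -0.0329, 0, 0, 0, 1.16],
  [-1, 0.0167, -0.0329, 0, 0, 0, 1.16],
  [-1, 0.0167, -0.0329, 0, 0, 0, 1.16],
  [-1, 0.0167, -0.0329, 0, 0, 0, 1.16],
])

```text
time_s: 1.95
ee_pos: [393.1, 61.9, 228.3]
ee_rot: [180.0, 0.1, -176.9]
force: [0.6, -0.1, 0.9]
gripper_width: 0.3
gripper_force: 0.0
```

Emit:
apply_moves([
  [-1, 0.0167, -0.0329, 0, 0, 0, 1.16],
  [-1, 0.0167, -0.0329, 0, 0, 0, 1.16],
  [-1, 0.0167, -0.0329, 0, 0, 0, 1.16],
  [-1, 0.0167, -0.0329, 0, 0, 0, 1.16],
  [-1, 0.0167, -0.0329, 0, 0, 0, 1.16],
])

```text
time_s: 2.37
ee_pos: [476.6, -102.8, 228.2]
ee_rot: [180.0, 0.0, -171.1]
force: [0.1, -0.0, 0.1]
gripper_width: 0.4
gripper_force: 0.0
```

Emit:
apply_moves([
  [-1, 0, 0, -0.02, 0, 0, 0],
  [-1, 0, 0, -0.02, 0, 0, 0],
  [-1, 0, 0, -0.02, 0, 0, 0],
  [-1, 0, 0, -0.02, 0, 0, 0],
  [-1, 0, 0, 0, 0, 0, 0],
])

```text
time_s: 2.78
ee_pos: [473.6, -100.4, 144.6]
ee_rot: [179.8, -0.4, -171.1]
force: [-0.7, -0.6, -0.2]
gripper_width: 0.3
gripper_force: 0.0
```

Emit:
apply_moves([
  [-1, 0, 0, -0.02, 0, 0, 0],
  [-1, 0, 0, -0.02, 0, 0, 0],
  [-1, 0, 0, -0.005, 0, 0, 0],
  [-1, 0, 0, 0, 0, 0, 0],
  [-1, 0, 0, 0, 0, 0, 0],
])

```text
time_s: 3.2
ee_pos: [476.9, -100.9, 104.0]
ee_rot: [-180.0, 0.1, -171.1]
force: [0.4, -0.3, 0.4]
gripper_width: 0.7
gripper_force: 0.0
```

```bash
python3 - <<'E'
from workcell import status,cams
import cv2
f=cams.grab_frame("wrist"); g=cams.grab_frame("scene")
cv2.imwrite("pics/w1.png",cv2.hconcat([cv2.resize(f["color"],(400,300)),cv2.resize(g["color"][120:345,60:360],(400,300))])[:,:,::-1])
s=status.state(); print(s["ee_pos"],s["ee_rot"],s["force"],s["qpos"])
E
```

```text
[ 477.22000701 -101.03478647  104.42617458] [-1.79943928e+02  1.49190503e-01 -1.71104948e+02] [ 1.61311076 -0.59638454  0.06547162] [-1.33077115e+01  1.73045992e+01  1.11179920e+02  5.71344505e-03
  5.13561636e+01 -1.12206253e+02]
```

View pics/w1.png

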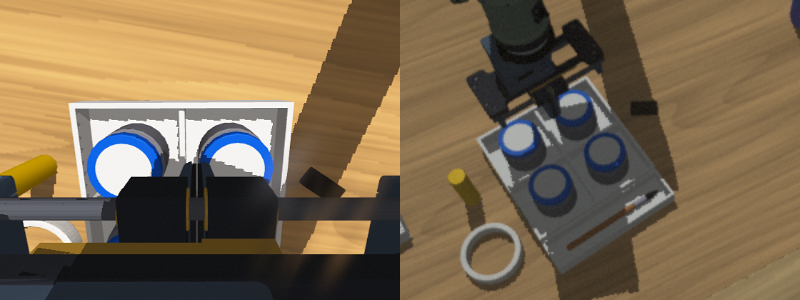

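The wrist view shows the closed fingers (column about 197) between lid_2 (125) and lid_1 (237), nearer lid_1 as planned. Now I descend onto lid_1's edge.

Emit:
apply_moves([
  [-1, 0, 0, -0.007, 0, 0, 0],
  [-1, 0, 0, -0.007, 0, 0, 0],
  [-1, 0, 0, -0.006, 0, 0, 0],
  [-1, 0, 0, -0.001, 0, 0, 0],
  [-1, 0, 0, 0, 0, 0, 0],
])

```text
time_s: 3.72
ee_pos: [475.6, -100.7, 81.2]
ee_rot: [180.0, -0.1, -171.1]
force: [-0.6, 0.2, 1.3]
gripper_width: 0.5
gripper_force: 0.0
```

Emit:
apply_moves([
  [-1, 0, 0, -0.001, 0, 0, 0],
  [-1, 0, 0, -0.001, 0, 0, 0],
  [-1, 0, 0, 0, 0, 0, 0],
])

```text
time_s: 3.97
ee_pos: [476.2, -100.9, 79.9]
ee_rot: [180.0, 0.0, -171.1]
force: [-0.1, 0.7, -0.5]
gripper_width: 0.2
gripper_force: 0.0
```

Emit:
apply_moves([
  [-1, 0, 0, -0.001, 0, 0, 0],
  [-1, 0, 0, 0, 0, 0, 0],
])

```text
time_s: 4.13
ee_pos: [476.1, -100.8, 79.0]
ee_rot: [180.0, 0.0, -171.1]
force: [0.9, -0.4, -0.6]
gripper_width: 0.7
gripper_force: 0.0
```

Emit:
apply_moves([
  [-1, 0, 0, -0.001, 0, 0, 0],
  [-1, 0, 0, 0, 0, 0, 0],
])

```text
time_s: 4.3
ee_pos: [476.1, -100.8, 77.9]
ee_rot: [180.0, -0.0, -171.1]
force: [0.1, 0.3, 1.3]
gripper_width: 0.4
gripper_force: 0.0
```

Emit:
apply_moves([
  [-1, 0, 0, -0.0005, 0, 0, 0],
  [-1, 0, 0, 0, 0, 0, 0],
])

```text
time_s: 4.47
ee_pos: [476.2, -100.8, 77.5]
ee_rot: [180.0, 0.0, -171.1]
force: [-0.0, -0.5, 1.4]
gripper_width: 0.2
gripper_force: 0.4
```

Emit:
apply_moves([
  [-1, 0, 0, -0.0005, 0, 0, 0],
  [-1, 0, 0, 0, 0, 0, 0],
])

```text
time_s: 4.63
ee_pos: [476.2, -100.9, 77.2]
ee_rot: [-180.0, 0.0, -171.1]
force: [-0.8, 0.3, 2.1]
gripper_width: 0.3
gripper_force: 1.4
```

Emit:
apply_moves([
  [-1, 0, 0, -0.0005, 0, 0, 0],
  [-1, 0, 0, 0, 0, 0, 0],
])

```text
time_s: 4.8
ee_pos: [476.2, -100.9, 76.8]
ee_rot: [-180.0, 0.0, -171.1]
force: [-0.4, 0.3, 5.0]
gripper_width: 0.3
gripper_force: 2.6
```

Emit:
apply_moves([
  [-1, 0, 0, -0.0005, 0, 0, 0],
  [-1, 0, 0, 0, 0, 0, 0],
])

```text
time_s: 4.97
ee_pos: [476.2, -100.9, 76.5]
ee_rot: [-180.0, 0.0, -171.1]
force: [-1.7, 0.6, 7.0]
gripper_width: 0.4
gripper_force: 3.5
```

Lid_1 is stiff at about 7 N/mm, so it is sound. Next is lid_2's inner edge.

Emit:
apply_moves([
  [-1, 0, 0, 0.005, 0, 0, 0],
  [-1, 0, 0, 0.004, 0, 0, 0],
  [-1, 0.0022, -0.0139, 0, 0, 0, 0],
  [-1, 0.0022, -0.0138, 0, 0, 0, 0],
  [-1, 0, 0, 0, 0, 0, 0],
])

```text
time_s: 5.38
ee_pos: [481.4, -130.1, 85.2]
ee_rot: [-179.9, 0.1, -171.2]
force: [0.5, -1.0, -0.9]
gripper_width: 0.6
gripper_force: 0.0
```

Emit:
apply_moves([
  [-1, 0, 0, -0.003, 0, 0, 0],
  [-1, 0, 0, -0.001, 0, 0, 0],
  [-1, 0, 0, 0, 0, 0, 0],
  [-1, 0, 0, -0.001, 0, 0, 0],
  [-1, 0, 0, 0, 0, 0, 0],
])

```text
time_s: 5.8
ee_pos: [480.3, -128.1, 79.8]
ee_rot: [180.0, -0.0, -171.1]
force: [0.2, -1.7, -0.4]
gripper_width: 0.6
gripper_force: 0.0
```

Emit:
apply_moves([
  [-1, 0, 0, -0.001, 0, 0, 0],
  [-1, 0, 0, 0, 0, 0, 0],
])

```text
time_s: 5.97
ee_pos: [480.6, -128.3, 79.0]
ee_rot: [180.0, 0.0, -171.1]
force: [0.7, -0.1, 0.9]
gripper_width: 0.7
gripper_force: 0.3
```

Emit:
apply_moves([
  [-1, 0, 0, -0.0005, 0, 0, 0],
  [-1, 0, 0, 0, 0, 0, 0],
])

```text
time_s: 6.13
ee_pos: [480.6, -128.3, 78.7]
ee_rot: [180.0, 0.0, -171.1]
force: [-0.3, 1.0, 2.4]
gripper_width: 0.3
gripper_force: 1.2
```

Emit:
apply_moves([
  [-1, 0, 0, -0.0005, 0, 0, 0],
  [-1, 0, 0, 0, 0, 0, 0],
])

```text
time_s: 6.3
ee_pos: [480.6, -128.3, 78.3]
ee_rot: [180.0, 0.0, -171.1]
force: [-0.7, 2.6, 4.9]
gripper_width: 0.3
gripper_force: 2.3
```

Emit:
apply_moves([
  [-1, 0, 0, -0.0005, 0, 0, 0],
  [-1, 0, 0, 0, 0, 0, 0],
])

```text
time_s: 6.47
ee_pos: [480.7, -128.3, 78.0]
ee_rot: [180.0, 0.0, -171.1]
force: [-1.6, 2.2, 7.6]
gripper_width: 0.6
gripper_force: 3.4
```

Lid_2 behaves the same, so it is sound too. Next is lid_4.

Emit:
apply_moves([
  [-1, 0, 0, 0.008, 0, 0, 0],
  [-1, 0.0316, 0.005, 0, 0, 0, 0],
  [-1, 0.0316, 0.005, 0, 0, 0, 0],
  [-1, 0.0316, 0.0049, 0, 0, 0, 0],
  [-1, 0, 0, 0, 0, 0, 0],
])

```text
time_s: 6.88
ee_pos: [581.7, -113.6, 86.0]
ee_rot: [-179.9, 0.4, -171.0]
force: [1.4, -0.2, -0.1]
gripper_width: 0.5
gripper_force: 0.0
```

Emit:
apply_moves([
  [-1, 0, 0, -0.003, 0, 0, 0],
  [-1, 0, 0, -0.001, 0, 0, 0],
  [-1, 0, 0, 0, 0, 0, 0],
  [-1, 0, 0, -0.001, 0, 0, 0],
  [-1, 0, 0, 0, 0, 0, 0],
])

```text
time_s: 7.3
ee_pos: [574.4, -113.8, 80.4]
ee_rot: [180.0, -0.0, -171.1]
force: [-0.5, -0.3, -0.2]
gripper_width: 0.5
gripper_force: 0.0
```

Emit:
apply_moves([
  [-1, 0, 0, -0.001, 0, 0, 0],
  [-1, 0, 0, 0, 0, 0, 0],
])

```text
time_s: 7.47
ee_pos: [574.9, -113.8, 79.7]
ee_rot: [-180.0, -0.0, -171.1]
force: [-2.4, -0.7, 1.9]
gripper_width: 0.7
gripper_force: 0.9
```

Emit:
apply_moves([
  [-1, 0, 0, -0.0005, 0, 0, 0],
  [-1, 0, 0, 0, 0, 0, 0],
])

```text
time_s: 7.63
ee_pos: [575.0, -113.8, 79.3]
ee_rot: [-180.0, -0.0, -171.1]
force: [-2.4, -0.6, 3.1]
gripper_width: 0.6
gripper_force: 2.0
```

Emit:
apply_moves([
  [-1, 0, 0, -0.0005, 0, 0, 0],
  [-1, 0, 0, 0, 0, 0, 0],
])

```text
time_s: 7.8
ee_pos: [575.0, -113.8, 79.0]
ee_rot: [-180.0, -0.0, -171.1]
force: [-3.1, 0.1, 5.9]
gripper_width: 0.6
gripper_force: 3.2
```

Lid_4 is also stiff. I'll probe lid_3 to confirm.

Emit:
apply_moves([
  [-1, 0, 0, 0.004, 0, 0, 0],
  [-1, 0, 0, 0.003, 0, 0, 0],
  [-1, -0.0022, 0.0139, 0, 0, 0, 0],
  [-1, -0.0022, 0.0138, 0, 0, 0, 0],
  [-1, 0, 0, 0, 0, 0, 0],
])

```text
time_s: 8.22
ee_pos: [570.0, -83.0, 85.2]
ee_rot: [179.9, -0.1, -171.0]
force: [-0.1, 0.8, 0.8]
gripper_width: 0.6
gripper_force: 0.0
```

Emit:
apply_moves([
  [-1, 0, 0, -0.003, 0, 0, 0],
  [-1, 0, 0, -0.001, 0, 0, 0],
  [-1, 0, 0, 0, 0, 0, 0],
  [-1, 0, 0, -0.001, 0, 0, 0],
  [-1, 0, 0, 0, 0, 0, 0],
])

```text
time_s: 8.63
ee_pos: [570.9, -86.2, 80.2]
ee_rot: [180.0, -0.0, -171.1]
force: [0.0, -0.8, 0.3]
gripper_width: 0.6
gripper_force: 0.0
```

Emit:
apply_moves([
  [-1, 0, 0, -0.001, 0, 0, 0],
  [-1, 0, 0, 0, 0, 0, 0],
])

```text
time_s: 8.8
ee_pos: [570.9, -86.1, 79.3]
ee_rot: [180.0, -0.0, -171.1]
force: [0.5, -0.0, 0.1]
gripper_width: 0.7
gripper_force: 0.0
```

Emit:
apply_moves([
  [-1, 0, 0, -0.0005, 0, 0, 0],
  [-1, 0, 0, 0, 0, 0, 0],
])

```text
time_s: 8.97
ee_pos: [570.9, -86.0, 78.9]
ee_rot: [180.0, -0.0, -171.1]
force: [1.0, -0.3, 0.3]
gripper_width: 0.2
gripper_force: 0.0
```

Emit:
apply_moves([
  [-1, 0, 0, -0.0005, 0, 0, 0],
  [-1, 0, 0, 0, 0, 0, 0],
])

```text
time_s: 9.13
ee_pos: [570.9, -86.0, 78.4]
ee_rot: [180.0, -0.0, -171.1]
force: [-0.8, 0.3, 0.1]
gripper_width: 0.8
gripper_force: 0.0
```

Emit:
apply_moves([
  [-1, 0, 0, -0.0005, 0, 0, 0],
  [-1, 0, 0, 0, 0, 0, 0],
])

```text
time_s: 9.3
ee_pos: [570.9, -85.9, 77.9]
ee_rot: [180.0, -0.0, -171.1]
force: [-0.1, -0.1, 0.7]
gripper_width: 0.4
gripper_force: 0.0
```

Emit:
apply_moves([
  [-1, 0, 0, -0.0005, 0, 0, 0],
  [-1, 0, 0, 0, 0, 0, 0],
])

```text
time_s: 9.47
ee_pos: [570.9, -85.9, 77.4]
ee_rot: [180.0, -0.0, -171.1]
force: [-0.2, -0.8, 0.8]
gripper_width: 0.1
gripper_force: 0.0
```

Emit:
apply_moves([
  [-1, 0, 0, -0.0005, 0, 0, 0],
  [-1, 0, 0, 0, 0, 0, 0],
])

```text
time_s: 9.63
ee_pos: [571.0, -85.9, 76.9]
ee_rot: [180.0, 0.0, -171.1]
force: [0.0, -0.3, -0.5]
gripper_width: 0.3
gripper_force: 0.1
```

Emit:
apply_moves([
  [-1, 0, 0, -0.0005, 0, 0, 0],
  [-1, 0, 0, 0, 0, 0, 0],
])

```text
time_s: 9.8
ee_pos: [571.0, -86.0, 76.5]
ee_rot: [-180.0, 0.0, -171.1]
force: [0.2, -0.1, -0.0]
gripper_width: 0.9
gripper_force: 0.2
```

Emit:
apply_moves([
  [-1, 0, 0, -0.0005, 0, 0, 0],
  [-1, 0, 0, 0, 0, 0, 0],
])

```text
time_s: 9.97
ee_pos: [571.0, -86.0, 76.0]
ee_rot: [-180.0, 0.0, -171.1]
force: [-0.5, 0.1, 0.9]
gripper_width: 0.6
gripper_force: 0.3
```

Emit:
apply_moves([
  [-1, 0, 0, -0.0005, 0, 0, 0],
  [-1, 0, 0, 0, 0, 0, 0],
])

```text
time_s: 10.13
ee_pos: [571.1, -86.0, 75.5]
ee_rot: [-180.0, 0.0, -171.1]
force: [0.2, -0.6, 1.8]
gripper_width: 0.5
gripper_force: 0.4
```

Emit:
apply_moves([
  [-1, 0, 0, -0.0005, 0, 0, 0],
  [-1, 0, 0, 0, 0, 0, 0],
])

```text
time_s: 10.3
ee_pos: [571.1, -86.0, 75.0]
ee_rot: [-180.0, 0.0, -171.1]
force: [0.5, -1.6, 2.0]
gripper_width: 0.4
gripper_force: 0.6
```

Emit:
apply_moves([
  [-1, 0, 0, -0.0005, 0, 0, 0],
  [-1, 0, 0, 0, 0, 0, 0],
])

```text
time_s: 10.47
ee_pos: [571.1, -86.1, 74.6]
ee_rot: [-180.0, 0.0, -171.1]
force: [-0.2, -1.3, 1.3]
gripper_width: 0.7
gripper_force: 0.8
```

Lid_3 dips 2.4 mm under about 1.5 N, so this is the one that rocks. I let go and move to press its middle.

Emit:
apply_moves([
  [-1, 0, 0, 0.005, 0, 0, 0],
  [-1, 0, 0, 0.005, 0, 0, 0],
  [-1, -0.0027, 0.0168, 0, 0, 0, 0],
  [-1, -0.0026, 0.0168, 0, 0, 0, 0],
  [-1, 0, 0, 0, 0, 0, 0],
])

```text
time_s: 10.88
ee_pos: [565.0, -50.2, 84.9]
ee_rot: [179.9, -0.0, -171.0]
force: [0.3, 0.4, -0.3]
gripper_width: 0.3
gripper_force: 0.0
```

Emit:
apply_moves([
  [-1, 0, 0, 0, 0, 0, 0],
  [-1, 0, 0, -0.003, 0, 0, 0],
  [-1, 0, 0, -0.002, 0, 0, 0],
  [-1, 0, 0, -0.001, 0, 0, 0],
  [-1, 0, 0, 0, 0, 0, 0],
])

```text
time_s: 11.3
ee_pos: [565.4, -52.8, 78.0]
ee_rot: [180.0, -0.0, -171.2]
force: [-0.7, -0.5, 0.1]
gripper_width: 0.3
gripper_force: 0.0
```

Emit:
apply_moves([
  [-1, 0, 0, -0.0005, 0, 0, 0],
  [-1, 0, 0, -0.0005, 0, 0, 0],
  [-1, 0, 0, -0.0005, 0, 0, 0],
  [-1, 0, 0, -0.0005, 0, 0, 0],
  [-1, 0, 0, 0, 0, 0, 0],
])

```text
time_s: 11.72
ee_pos: [565.7, -52.6, 77.3]
ee_rot: [-180.0, 0.0, -171.1]
force: [-2.0, -0.5, 6.1]
gripper_width: 0.6
gripper_force: 2.6
```

Emit:
apply_moves([
  [-1, 0, 0, -0.0005, 0, 0, 0],
  [-1, 0, 0, -0.0005, 0, 0, 0],
  [-1, 0, 0, 0, 0, 0, 0],
])

```text
time_s: 11.97
ee_pos: [565.8, -52.6, 76.7]
ee_rot: [-180.0, 0.0, -171.1]
force: [-2.2, -0.3, 6.9]
gripper_width: 0.3
gripper_force: 3.7
```

Emit:
apply_moves([
  [-1, 0, 0, -0.0005, 0, 0, 0],
  [-1, 0, 0, -0.0005, 0, 0, 0],
  [-1, 0, 0, 0, 0, 0, 0],
])

```text
time_s: 12.22
ee_pos: [565.8, -52.6, 75.7]
ee_rot: [-180.0, 0.0, -171.1]
force: [-1.8, -0.3, 8.0]
gripper_width: 0.6
gripper_force: 3.9
```

Emit:
apply_moves([
  [-1, 0, 0, -0.0005, 0, 0, 0],
  [-1, 0, 0, -0.0005, 0, 0, 0],
  [-1, 0, 0, -0.0005, 0, 0, 0],
  [-1, 0, 0, -0.0005, 0, 0, 0],
  [-1, 0, 0, 0, 0, 0, 0],
])

```text
time_s: 12.63
ee_pos: [565.7, -52.5, 73.7]
ee_rot: [-180.0, 0.0, -171.1]
force: [-2.4, 0.1, 7.7]
gripper_width: 0.3
gripper_force: 3.9
```

Emit:
apply_moves([
  [-1, 0, 0, -0.0005, 0, 0, 0],
  [-1, 0, 0, -0.0005, 0, 0, 0],
  [-1, 0, 0, 0, 0, 0, 0],
])

```text
time_s: 12.88
ee_pos: [565.8, -52.6, 73.4]
ee_rot: [-180.0, 0.1, -171.1]
force: [-3.8, -0.6, 12.1]
gripper_width: 0.1
gripper_force: 6.2
```

Emit:
apply_moves([
  [-1, 0, 0, -0.0005, 0, 0, 0],
  [-1, 0, 0, -0.0005, 0, 0, 0],
  [-1, 0, 0, 0, 0, 0, 0],
])

```text
time_s: 13.13
ee_pos: [565.8, -52.6, 73.4]
ee_rot: [-180.0, 0.1, -171.1]
force: [-4.6, -0.1, 19.3]
gripper_width: 0.5
gripper_force: 9.0
```

It meets a hard stop at z 73.4 with 19 N, so the lid looks home. I re-check lightly at its edge.

Emit:
apply_moves([
  [-1, 0, 0, 0.005, 0, 0, 0],
  [-1, 0, 0, 0.007, 0, 0, 0],
  [-1, 0.0027, -0.0168, 0, 0, 0, 0],
  [-1, 0.0026, -0.0168, 0, 0, 0, 0],
  [-1, 0, 0, 0, 0, 0, 0],
])

```text
time_s: 13.55
ee_pos: [571.8, -88.0, 82.7]
ee_rot: [-179.9, 0.1, -171.2]
force: [-0.8, 0.0, -0.4]
gripper_width: 0.3
gripper_force: 0.0
```

Emit:
apply_moves([
  [-1, 0, 0, -0.003, 0, 0, 0],
  [-1, 0, 0, -0.003, 0, 0, 0],
  [-1, 0, 0, -0.001, 0, 0, 0],
  [-1, 0, 0, -0.001, 0, 0, 0],
  [-1, 0, 0, 0, 0, 0, 0],
])

```text
time_s: 13.97
ee_pos: [570.7, -85.3, 74.0]
ee_rot: [180.0, -0.0, -171.1]
force: [0.0, 0.2, -0.5]
gripper_width: 0.5
gripper_force: 0.0
```

Emit:
apply_moves([
  [-1, 0, 0, -0.0005, 0, 0, 0],
  [-1, 0, 0, -0.0005, 0, 0, 0],
  [-1, 0, 0, 0, 0, 0, 0],
])

```text
time_s: 14.22
ee_pos: [571.0, -85.8, 73.5]
ee_rot: [180.0, 0.0, -171.1]
force: [0.3, -0.3, -0.0]
gripper_width: 0.7
gripper_force: 0.1
```

Emit:
apply_moves([
  [-1, 0, 0, -0.0005, 0, 0, 0],
  [-1, 0, 0, 0, 0, 0, 0],
])

```text
time_s: 14.38
ee_pos: [571.0, -85.9, 73.3]
ee_rot: [180.0, 0.0, -171.1]
force: [0.2, 0.8, 1.6]
gripper_width: 0.5
gripper_force: 1.0
```

Emit:
apply_moves([
  [-1, 0, 0, -0.0005, 0, 0, 0],
  [-1, 0, 0, 0, 0, 0, 0],
])

```text
time_s: 14.55
ee_pos: [571.1, -86.0, 73.1]
ee_rot: [180.0, 0.0, -171.1]
force: [-0.4, 0.7, 4.5]
gripper_width: 0.5
gripper_force: 2.3
```

The edge is stiff now, with no rocking. I retreat straight up and check.

Emit:
apply_moves([
  [-1, 0, 0, 0.01, 0, 0, 0],
  [-1, 0, 0, 0.03, 0, 0, 0],
  [-1, 0, 0, 0.035, 0, 0, 0],
  [-1, 0, 0, 0.035, 0, 0, 0],
  [-1, 0, 0, 0.03, 0, 0, 0],
])

```text
time_s: 14.97
ee_pos: [571.1, -86.1, 215.3]
ee_rot: [-180.0, 0.1, -171.1]
force: [0.1, 0.5, 0.1]
gripper_width: 0.7
gripper_force: 0.0
```

Emit:
apply_moves([
  [-1, -0.025, 0.02, 0.01, 0, 0, 0],
  [-1, -0.025, 0.02, 0.01, 0, 0, 0],
  [-1, -0.025, 0.02, 0, 0, 0, 0],
  [-1, -0.02, 0.02, 0, 0, 0, 0],
  [-1, 0, 0, 0, 0, 0, 0],
])

```text
time_s: 15.38
ee_pos: [472.0, -3.5, 233.3]
ee_rot: [179.9, -0.1, -171.0]
force: [0.3, 0.7, -1.0]
gripper_width: 0.6
gripper_force: 0.0
```

Emit:
apply_moves([
  [-1, 0, 0, 0, 0, 0, 0],
  [-1, 0, 0, 0, 0, 0, 0],
  [-1, 0, 0, 0, 0, 0, 0],
])

```text
time_s: 15.63
ee_pos: [476.8, -6.5, 232.6]
ee_rot: [-180.0, 0.0, -171.1]
force: [1.0, -0.6, 0.3]
gripper_width: 0.7
gripper_force: 0.0
```

```bash
python3 - <<'E'
from workcell import status,cams
import cv2
g=cams.grab_frame("scene")
cv2.imwrite("pics/s2.png",g["color"][:,:,::-1])
s=status.state(); print(s["ee_pos"],s["qvel"].round(2),s["force"])
E
```

```text
[476.77567236  -6.55481553 232.41896677] [-0.12  0.22  0.22  0.09  0.17  0.01] [ 0.69187907 -0.33593984 -0.56446584]
```

View pics/s2.png

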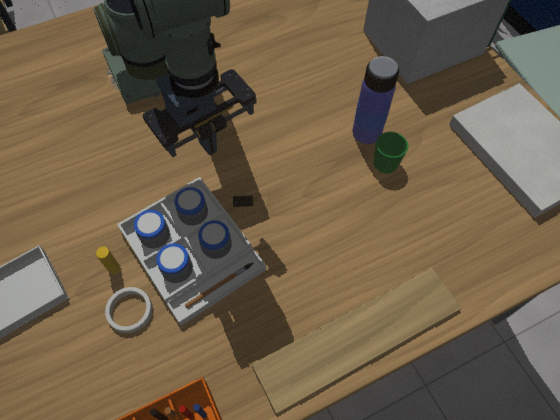

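The arm is clear above the desk. The glue (105,258), tape (128,310), eraser (243,201), cup and bottle are where they started, and all four lids are level.

```bash
python3 -c "
from workcell import env
print(env.job_done())"
```

```text
the job is handed in; nothing more can be done
None
```

Lid_3 was the loose one: I pressed its middle to a firm stop (about 19 N), a second light press on its edge showed it no longer rocks, and the job is handed in with the arm clear and nothing else moved.

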